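Clear the buffer and dose the nail dish

TASK

The nail buffer block is in the way under the pump's spout: lay it flat in the empty compartment of the white basket. Then fetch the small steel dish from the clear riser, set it flat on the table with its bowl centred under the spout and its handle pointing straight out away from the bottle, let go of it, and press the pump head all the way down to its stop and let it come back up. Do not press the pump before the dish is in place, and do not shift or tip the jars and polish bottles.

Things in the scene. Friction and masses are not known exactly. Their poses are not given: they have to be found in the camera images.
- pump: white round pump bottle fixed to the table on a thin black foot plate (100 x 100 x 6 mm, its centre 15 mm to +x of the origin, so it reaches 35 mm to -x). Origin on the bottle's axis at table height; z up. Bottle radius 33 mm up to 95 mm high, then narrowing to the neck at 124 mm. The spout points along this body's -x axis.
- pump_head (a joint): how far the pump head (with its spout) is pressed straight down, m: 0 up, 0.012 at its stop. Spring: about 3 N to start, about 8 N at the stop; returns by itself.
- head_top (a point): centre of the flat round top (36 mm across) of the pump head, on the bottle's axis, 152 mm above the table when up. Press here.
- spout_tip (a point): lower end of the spout's down-turned nozzle (10 mm across), 76 mm from the bottle's axis and 127 mm above the table when up. The spout is a 14 mm wide bar, from the head out to 81 mm from the axis, its top 147 mm above the table.
- buffer: grey nail buffer block, 95 (x) x 28 (y) x 28 (z) mm, about 30 g; origin at its centre, x along its length. It lies on the table in front of the bottle, its near end under the spout, its -x end pointing roughly out away from the bottle.
- basket: white open basket fixed to the table, 200 (x) x 190 (y) x 40 (z) mm, walls and floor 5 mm thick, with one divider wall (5 mm, as high as the rim) along its x axis in the middle. Origin at the centre of its underside. The compartment on its -y side (90 mm wide inside, centre at y = -48 mm) is empty; the one on its +y side holds a jar.
- dish: small steel dish, about 120 g: open rectangular bowl 50 (x) x 46 (y) x 22 (z) mm, walls 3 mm, with a straight bar handle on its +x side, 18 mm wide, 10 mm thick, its top level with the rim (12 to 22 mm high), ending 75 mm from the bowl's centre. Origin at the centre of the bowl's underside, z up. At the start the bowl sticks out in front of the riser and the handle is underneath the riser.
- riser: clear plastic display riser fixed to the table: a 130 (x) x 150 (y) mm shelf 5 mm thick, underside 45 mm and top 50 mm above the table, with a side wall at each y end, open at its front (-x) and back. A card box 45 x 60 x 50 mm stands at its back, centred at x = 40, y = -40 mm, and a polish bottle beside it. Origin at table height under the shelf's centre.
- gel_jar: bystander: low round jar, 42 mm across, 40 mm high, standing beside the pump; origin at the centre of its underside.
- polish_a: bystander: nail polish bottle, 30 mm across, 63 mm high, standing on the other side of the pump; origin at the centre of its underside.
- polish_b: bystander: nail polish bottle, 30 mm across, 63 mm high, standing on the riser; origin at the centre of its underside.
- cream_jar: bystander: round jar, 48 mm across, 42 mm high, in the basket's +y compartment; origin at the centre of its underside.
There are look-alikes about, which are no part of the job. Several things have the shape of the buffer; the one meant has the colours described above. Several things have the shape of the dish; the one meant has the colours described above.

How it is judged:
By the outcome, as a careful person would: the job done as asked, in the order asked, and still so for the second after the job is handed in, with the robot touching nothing.
It also fails if it takes over 72 s, if anything falls off the work surface, if the arm or the gripper's body presses on something with over 40 N, if the wrist force passes 120 N, or if a joint passes its speed limit or range.

ROBOT

A 6-joint arm with a two-finger parallel gripper is mounted at the origin on the work surface. World frame = base frame: x ahead of the robot, y to its left, z up, the work surface at z = 0. Lengths are in mm, angles in rad, forces in N, time in s.
With the tool pointing down it reaches from about 350 to 975 mm from the base axis. Payload 7.1 kg.
Tool frame: the origin (TCP) lies midway between the tips of the shut fingers; the grasp point (between the pads) lies 19 mm behind it (manip.grip_point_offset is the distance from the TCP to the grasp point, in mm); z points along the fingers, y is the line along which they close (so a half turn about z gives the same grasp; the last joint's range is limited). The gripper opens to 88 mm and grips with 3 to 60 N. Pads are 20 mm wide; open, the fingers measure 115 mm over their backs; the gripper's body (75 mm by 178 mm) begins 61 mm behind the grasp point.
Start: joints at [1.297, 0.423, 1.63, -0, 1.089, -0.019], TCP at [157.501, 604.813, 222.675] pointing down, gripper open.
Joint ranges: [-3, 3], [-0.9, 2.11], [0.09, 2.58], [-1.31, 4.45], [0.11, 2.69], [-2.54, 2.54]. Speed limits (rad/s): [2.39, 2.39, 3.01, 3.14, 3.14, 3.14].

INTERFACE

Orientations are given as a unit quaternion [x, y, z, w].
In Python, from bench import manip gives the robot as it stands.
- The arm moves only by the tool jog_arm, never from a script. Its argument "moves" is a list of rows, each a list of 7 numbers: the opening, from 0 (shut) to 1 (fully open), then the shift along the tool's x, y, z normalised to -1 to 1, where 1 is 1 m, then the turn, a rotation vector about the tool's x, y, z normalised to -1 to 1, where 1 is 0.5 rad. A call has 1 to 8 rows; each row is the pose to reach, as a shift and turn from the pose commanded when the call began, along the tool's axes at that moment; what a row does not reach only later rows make up. A row lasts 1/10 s, in which the tool goes at most 50 mm and 8.59 degrees, less where a joint would pass 70% of its speed; a pose out of reach is approached as far as the arm can. A call with a number of a shift or a turn outside -1 to 1 is refused whole. A call with a gripper value outside its range is refused whole. The fingers move at their own pace and stop on an object; "force" is the grip in N (left out, the last holds). Time passes only in rows, so rows that repeat a pose let the fingers close. It gives the time, the measured TCP pose, the force, the opening and the grip force at its end, in the units of the state.
- manip.observe(): the state, without advancing time (a new reading comes with each control period).
- manip.camera(name): name is "scene" or "side" or "wrist"; returns the picture (480x640x3 uint8, red, green, blue); there is no depth.
- manip.camera_params(name): a dict with "vfov" (degrees; the focal length in pixels is half the picture's height over the tangent of half this angle, whatever the lens; pixels are square), "cx", "cy" (the principal point, pixels), "k1" (the pictures are not rectified: a ray, as slopes to the right and down, at radius r is drawn at 1 + k1 r^2 times it, then the intrinsics apply), "extrinsics" (4x4, takes a point from camera to world coordinates). Camera axes: x right, y up, looking along -z (the intrinsics and any distortion apply to the point x, -y, -z); pixel columns grow to the right and rows downward; lengths in mm; the calibration is good to about 2 mm. A picture is of the moment at which its call begins: read the wrist's pose just before it. camera_params takes no time and is no camera call; for the wrist camera it gives the pose at the moment of the call.
- manip.finish_job(): hands the job in; it is judged then, once.
The state is a dict: "time_s": time; "qpos": joint angles; "dq": joint speeds; "tau": joint torques, N m; "position": TCP position; "eef_rot": TCP orientation; "force": force on the tool from outside, world axes, zero at the start; "wrist_torque": the same for the moment, N m; "width": finger opening in mm; "grip_force": force on a finger pad.
Only numpy, scipy, OpenCV 4.12 (cv2) and the standard library are available. Lean on these libraries where they do the work, as an engineer would, in place of code of your own. Each camera call takes 0.05 s, during which the arm holds its last target. There are 200 camera calls.

## Working session

There is one attempt and no reset: what is moved stays moved. The work goes in short steps, Python scripts to look and compute and a tool call to move; the robot and the scene stay as the last step left them, time stands still between calls to the robot, and variables do not carry over. Pictures are saved under pics/ and viewed, at most 10 in all, crops included, and the job is handed in when it is done.

Besides the shell and the picture viewer there is one more tool, called after "Request:" in YAML: its name, and indented under it one key for each argument. jog_arm: Moves the arm, as the interface text tells. Its arguments: {"type":"object","properties":{"moves":{"type":"array"},"force":{"type":"number"}},"required":["moves"]}

```bash
mkdir -p pics; ls; python3 - <<'E'
from bench import manip
import cv2,numpy as np
s=manip.observe();print({k:np.round(v,3) for k,v in s.items()})
for n in("scene","side","wrist"):
    p=manip.camera_params(n);print(n,{k:np.round(v,3).tolist() for k,v in p.items()})
    cv2.imwrite(f"pics/{n}0.png",manip.camera(n)[:,:,::-1])
E
```

```text
pics
{'time_s': np.float64(0.0), 'qpos': array([ 1.297,  0.424,  1.631, -0.   ,  1.089, -0.019]), 'dq': array([ 0.   , -0.001, -0.   , -0.   , -0.001,  0.001]), 'tau': array([ 0.0000e+00, -5.4463e+01, -2.7366e+01,  6.4000e-02,  2.3000e-02,
       -0.0000e+00]), 'position': array([157.347, 604.291, 221.908]), 'eef_rot': array([ 0.127,  0.992, -0.001, -0.   ]), 'force': array([-0.618, -0.008,  0.324]), 'wrist_torque': array([-0.018,  0.036, -0.022]), 'grip_force': np.float64(0.0), 'width': np.float64(87.744)}
scene {'vfov': 56.786, 'cx': 326.19, 'cy': 236.921, 'k1': 0.035, 'extrinsics': [[-0.097, -0.539, 0.837, 1373.785], [0.995, -0.072, 0.069, 131.055], [0.023, 0.839, 0.543, 654.11], [0.0, 0.0, 0.0, 1.0]]}
side {'vfov': 46.167, 'cx': 317.933, 'cy': 237.633, 'k1': -0.147, 'extrinsics': [[0.888, 0.278, -0.367, 143.143], [-0.46, 0.549, -0.698, -741.9], [0.007, 0.788, 0.616, 823.175], [0.0, 0.0, 0.0, 1.0]]}
wrist {'vfov': 70.666, 'cx': 317.627, 'cy': 239.121, 'k1': -0.066, 'extrinsics': [[0.252, -0.924, -0.288, 77.522], [0.968, 0.24, 0.077, 625.631], [-0.002, -0.298, 0.954, 384.158], [0.0, 0.0, 0.0, 1.0]]}
```

View pics/scene0.png

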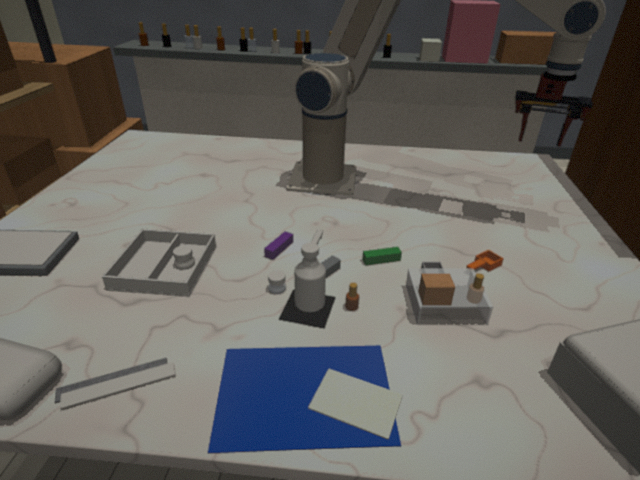

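View pics/side0.png

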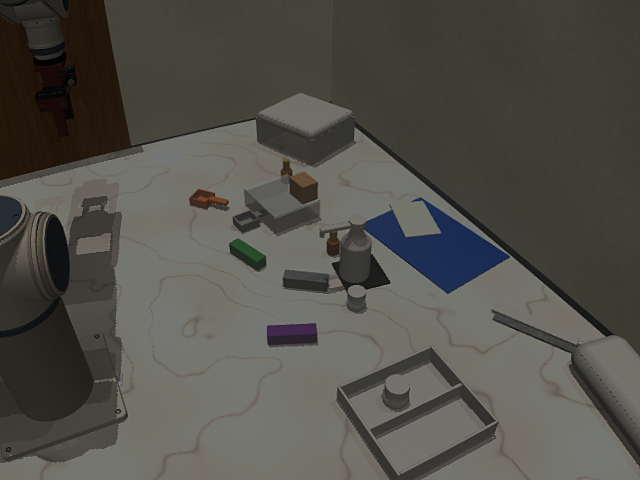

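Scene view: grey buffer behind the pump at (330,266), pump (310,285), basket (162,262), riser (445,295). Side view: three buffer shapes, grey (306,281), purple (292,333) and green (248,253). Two dish shapes, grey steel (247,218), half under the riser, and orange (207,199). The grey ones match the description. I'll confirm in an enlarged crop.

```bash
cat > h.py <<'E'
import numpy as np,cv2
from bench import manip
def ray(n,uv,P=None):
    p=P or manip.camera_params(n);f=240/np.tan(np.radians(p["vfov"])/2)
    d=(np.array(uv,float)-[p["cx"],p["cy"]])/f;q=d.copy()
    for _ in range(20): q=d/(1+p["k1"]*(q@q))
    E=np.array(p["extrinsics"]);return E[:3,3],E[:3,:3]@np.array([q[0],-q[1],-1])
def plane(n,uv,z,P=None):
    o,d=ray(n,uv,P);return o+d*(z-o[2])/d[2]
def tri(*r):
    A=0;b=0
    for o,d in r:
        d=d/np.linalg.norm(d);M=np.eye(3)-np.outer(d,d);A=A+M;b=b+M@o
    X=np.linalg.solve(A,b);return X,[np.linalg.norm(np.cross(X-o,d/np.linalg.norm(d))) for o,d in r]
def proj(n,X,P=None):
    p=P or manip.camera_params(n);f=240/np.tan(np.radians(p["vfov"])/2);E=np.array(p["extrinsics"])
    c=E[:3,:3].T@(np.array(X,float)-E[:3,3]);q=np.array([c[0],-c[1]])/-c[2]
    return q*(1+p["k1"]*(q@q))*f+[p["cx"],p["cy"]]
E
python3 - <<'E'
from h import *
im=cv2.imread("pics/side0.png")
cv2.imwrite("pics/sidecrop.png",cv2.resize(im[170:320,190:390],None,fx=4,fy=4,interpolation=cv2.INTER_CUBIC))
print("buffer",plane("side",(306,277),28),"dish",plane("side",(246,216),22))
print("pump foot",plane("side",(360,273),6))
print("head",tri(ray("side",(357,222)),ray("scene",(309,249))))
for uv in((338,390),(431,349),(497,423),(396,474)):print("bask",plane("side",uv,40)) 
E
```

```text
buffer [532.18179093  50.9162787   28.        ] dish [503.28860886 320.92994632  22.        ]
pump foot [653.9570204   31.02089337   6.        ]
head (array([640.66255266,  35.97255776, 146.04891622]), [np.float64(0.48270454403551066), np.float64(0.4827045440356166)])
bask [ 447.03646819 -241.71983804   40.        ]
bask [ 641.65688779 -240.47185638   40.        ]
bask [ 644.13185561 -422.55236447   40.        ]
bask [ 448.89175985 -419.03230135   40.        ]
```

View pics/sidecrop.png

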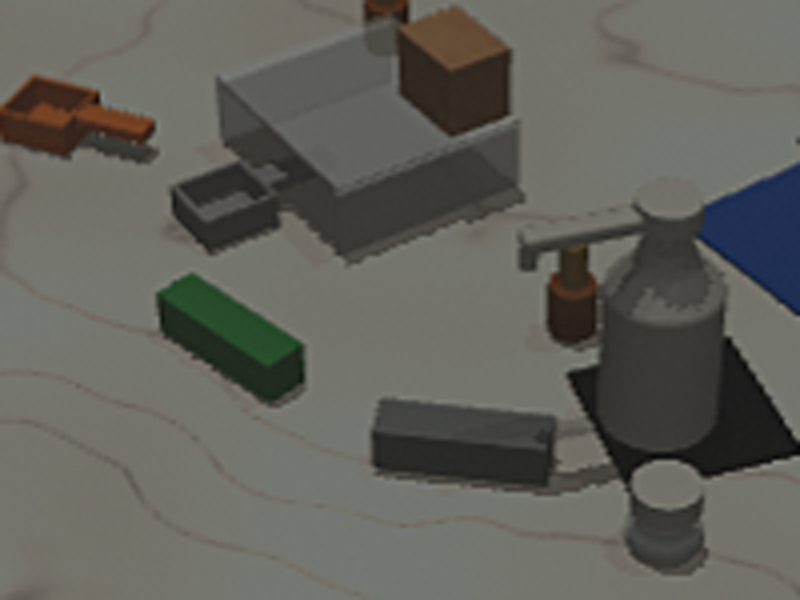

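The crop confirms it: the grey buffer has its near end under the spout, with the corner at (553,430). The grey steel dish bowl at (225,205) has its handle under the riser. The orange, green and purple ones are look-alikes. Next I'll take a wrist view from above.

Request:
jog_arm:
  moves:
    - [1, -0.485, -0.343, -0.06, 0, 0, -0.51]
    - [1, -0.485, -0.343, -0.06, 0, 0, -0.51]
    - [1, -0.485, -0.343, -0.06, 0, 0, -0.51]
    - [1, -0.485, -0.343, -0.06, 0, 0, -0.51]
    - [1, -0.485, -0.343, -0.06, 0, 0, -0.51]
    - [1, -0.485, -0.343, -0.06, 0, 0, -0.51]
    - [1, -0.485, -0.343, -0.06, 0, 0, -0.51]
    - [1, -0.485, -0.343, -0.06, 0, 0, -0.51]

```text
time_s: 0.95
position: [414.9, 298.8, 263.1]
eef_rot: [-0.0, 1.0, 0.0, 0.0]
force: [0.3, 0.8, -0.6]
width: 88.0
grip_force: 0.0
```

Request:
jog_arm:
  moves:
    - [1, -0.105, -0.149, -0.017, 0, 0, 0]
    - [1, -0.105, -0.149, -0.017, 0, 0, 0]
    - [1, -0.105, -0.149, -0.017, 0, 0, 0]
    - [1, -0.105, -0.149, -0.017, 0, 0, 0]
    - [1, -0.105, -0.149, -0.017, 0, 0, 0]
    - [1, -0.105, -0.149, -0.017, 0, 0, 0]

```text
time_s: 1.55
position: [518.9, 151.1, 279.5]
eef_rot: [0.001, 1.0, 0.0, -0.0]
force: [0.1, -0.3, -0.9]
width: 87.9
grip_force: 0.0
```

```bash
python3 - <<'E'
from h import *
import pickle
P=manip.camera_params("wrist");im=manip.camera("wrist")[:,:,::-1];pickle.dump(P,open("P1.pkl","wb"))
cv2.imwrite("pics/w1.png",im);print(manip.observe()["position"],np.round(P["extrinsics"],2).tolist())
E
```

```text
[518.42806161 151.77863453 279.47517921] [[0.0, -0.95, -0.3, 436.48], [1.0, 0.0, 0.0, 151.47], [-0.0, -0.3, 0.95, 441.77], [0.0, 0.0, 0.0, 1.0]]
```

View pics/w1.png

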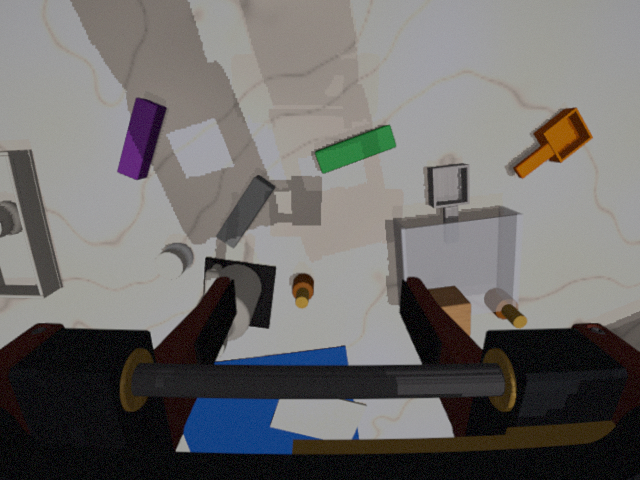

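Wrist view (down is +X, right is +Y): grey buffer spans (268,180)–(228,240), foot plate corners are about (207,258), (276,265) and (270,327). The steel dish bowl is at (446,185) with its handle running under the riser at (451,213). Enlarging for corner picking.

```bash
python3 - <<'E'
from h import *
im=cv2.imread("pics/w1.png")
a=cv2.resize(im[165:345,185:310],None,fx=3.2,fy=3.2,interpolation=cv2.INTER_CUBIC)
b=cv2.resize(im[155:251,415:480],None,fx=6,fy=6,interpolation=cv2.INTER_CUBIC)
o=np.zeros((576,790,3),np.uint8);o[:,:400]=a;o[:576,400:790]=b
o=cv2.convertScaleAbs(o,alpha=1.3)
cv2.imwrite("pics/w1c.png",o)
E
```

```text
(no output)
```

View pics/w1c.png

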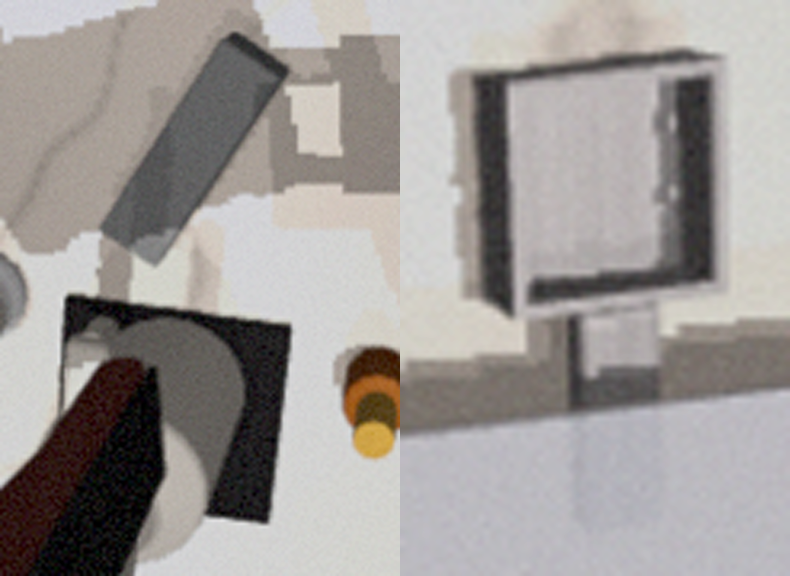

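```bash
python3 - <<'E'
from h import *
import pickle
P=pickle.load(open("P1.pkl","rb"))
L=lambda u,v:(u/3.2+185-.3,v/3.2+165-.3)
R=lambda u,v:((u-400)/6+415-.4,v/6+155-.4)
pl=lambda uv,z:plane("wrist",uv,z,P)[:2]
def show(n,Q):
    Q=np.array(Q);print(n,np.round(Q,1).tolist(),"c",np.round(Q.mean(0),1),"sides",np.round(np.linalg.norm(Q-np.roll(Q,-1,0),axis=1),1));return Q
B=show("buf w",[pl(L(*p),28) for p in((223,45),(275,80),(155,266),(102,228))])
d=(B[3]+B[2]-B[0]-B[1]);print("yaw",np.degrees(np.arctan2(d[1],d[0])))
S=lambda u,v:(u/4+190-.4,v/4+170-.4)
show("buf side",[plane("side",S(*p),28)[:2] for p in((380,400),(372,434),(552,447),(556,416))])
F=[pl(L(*p),6) for p in((67,296),(291,325),(268,522))]
F.append(F[0]+F[2]-F[1]);F=show("foot",F)
x=F[2]-F[1];x/=np.linalg.norm(x);y=F[0]-F[1];y/=-np.linalg.norm(y);print("yaw x",np.degrees(np.arctan2(x[1],x[0])),"from y",np.degrees(np.arctan2(-y[0],y[1])))
o=F.mean(0)-15*x;print("pump origin",o,"tip",o-76*x)
print("nozzle side",plane("side",S(527,266),127))
print("head side z152",plane("side",S(670,198),152))
D=show("dish w",[pl(R(*p),22) for p in((508,80),(725,60),(722,290),(515,312))])
h=pl(R(617,522),22);c=D.mean(0);print("handle end",h,h-c,"yaw",np.degrees(np.arctan2(*(h-c)[::-1])))
show("dish side",[plane("side",S(*p),22)[:2] for p in((172,193),(240,162),(280,203),(212,226))])
for p in((385,222),(517,207)):print("riser front corners z50",pl(p,50))
print("gel",plane("side",S(668,482),40),pl((183,255),40),"polish",pl((303,300),63))
for q in((338,390),(431,349),(497,423),(396,474)):pass
E
```

```text
buf w [[488.3, 74.3], [501.8, 93.6], [577.1, 41.7], [561.0, 21.4]] c [532.   57.7] sides [23.6 91.5 25.9 89.8]
yaw -35.3280022359888
buf side [[501.9, 92.7], [486.8, 70.0], [566.4, 18.4], [579.7, 38.9]] c [533.7  55. ] sides [27.3 94.9 24.5 94.7]
foot [[598.2, -3.6], [611.6, 92.9], [709.5, 78.2], [696.1, -18.3]] c [653.8  37.3] sides [97.5 99.  97.5 99. ]
yaw x -8.543212247984979 from y -7.891467468298061
pump origin [639.01288724  39.53195193] tip [563.85617527  50.82215327]
nozzle side [566.07910451  48.32064808 127.        ]
head side z152 [641.54324884  36.95032485 152.        ]
dish w [[475.8, 292.9], [471.3, 338.0], [519.4, 343.2], [524.3, 298.9]] c [497.7 318.3] sides [45.3 48.4 44.6 48.9]
handle end [571.06796616 326.29696757] [73.38305562  8.03841466] yaw 6.251283035093944
dish side [[471.4, 328.6], [520.4, 340.1], [526.0, 289.4], [480.9, 286.3]] c [499.7 311.1] sides [50.4 51.1 45.1 43.3]
riser front corners z50 [537.29159628 231.84921154]
riser front corners z50 [518.46445499 391.733285  ]
gel [599.9112148  -42.89245872  40.        ] [582.61895412 -20.57714521] polish [633.87430526 132.84993939]
```

Both views agree to a few mm:
- Buffer centre is about (533,56), yaw −35°.
- Pump axis is about (640,38), yaw −8.2°, with the tip at about (565,49.5).
- Dish is about (498,317), yaw about 6°.

I'll grip the buffer near its outer end, clear of the spout.

Request:
jog_arm:
  moves:
    - [1, 0.0085, -0.08, 0.13, 0, 0, 0.9]
    - [1, 0.0085, -0.08, 0.13, 0, 0, 0.9]
    - [1, 0.0085, -0.08, 0.13, 0, 0, 0.9]
    - [1, 0.0085, -0.08, 0.13, 0, 0, 0.9]
    - [1, 0.0085, -0.08, 0.13, 0, 0, 0.9]

```text
time_s: 2.1
position: [509.8, 72.4, 149.6]
eef_rot: [0.221, 0.975, -0.0, -0.001]
force: [-0.1, 0.6, 1.3]
width: 87.7
grip_force: 0.0
```

Request:
jog_arm:
  moves:
    - [1, 0, 0, 0, 0, 0, 0.33]
    - [1, 0, 0, 0, 0, 0, 0.33]
    - [1, 0, 0, 0, 0, 0, 0.33]

```text
time_s: 2.4
position: [511.8, 72.9, 151.6]
eef_rot: [0.3, 0.954, 0.001, 0.001]
force: [-0.1, -0.7, -0.2]
width: 88.0
grip_force: 0.0
```

```bash
cat >> h.py <<'E'
from scipy.spatial.transform import Rotation as Ro
def to(x,y,z,yaw=None):
    "numbers for a move to a world TCP point; yaw = world direction (deg) of tool y"
    s=manip.observe();R=Ro.from_quat(s["eef_rot"]).as_matrix();p=np.array(s["position"])
    print("pos",p.round(1),"yaw y",np.degrees(np.arctan2(R[1,1],R[0,1])).round(1),"tilt",np.degrees(np.arccos(-R[2,2])).round(2),"q6",s["qpos"][5].round(2),"w",s["width"].round(1),"F",np.round(s["force"],1),"t",s["time_s"])
    c=R.T@(np.array([x,y,z])-p)/1000;print("shift",c.round(4))
    if yaw is not None:
        a=np.radians(90-yaw);T=np.array([[-np.cos(a),np.sin(a),0],[np.sin(a),np.cos(a),0],[0,0,-1.]])
        print("turn",(Ro.from_matrix(R.T@T).as_rotvec()/.5).round(4))
E
python3 -c "
from h import *
to(510,72,4,54.7)"
```

```text
Traceback (most recent call last):
  File "h.py", line 23, in to
    print("pos",p.round(1),"yaw y",np.degrees(np.arctan2(R[1,1],R[0,1])).round(1),"tilt",np.degrees(np.arccos(-R[2,2])).round(2),"q6",s["qpos"][5].round(2),"w",s["width"].round(1),"F",np.round(s["force"],1),"t",s["time_s"])
                                                                                                                                                                ^^^^^^^^^^^^^^^^
AttributeError: 'float' object has no attribute 'round'
```

Request:
jog_arm:
  moves:
    - [1, 0, 0, 0.05, 0, 0, 0]
    - [1, 0, 0, 0.1, 0, 0, 0]
    - [1, 0, 0, 0.13, 0, 0, 0]
    - [1, 0, 0, 0.145, 0, 0, 0]
    - [1, 0, 0, 0.145, 0, 0, 0]

```text
time_s: 2.9
position: [510.0, 71.9, 3.9]
eef_rot: [0.301, 0.954, -0.0, -0.001]
force: [-0.0, -0.2, 0.4]
width: 87.9
grip_force: 0.0
```

```bash
sed -i 's/s\["width"\].round(1)/round(float(s["width"]),1)/; s/s\["qpos"\]\[5\].round(2)/round(float(s["qpos"][5]),2)/' h.py; python3 -c "
from h import *
to(510,72,4,54.7)"
```

```text
pos [510.   71.9   3.9] yaw y 54.9 tilt 0.12 q6 -0.84 w 87.9 F [-0.  -0.2  0.4] t 2.9
shift [ 0.0001  0.     -0.0001]
turn [-0.0029 -0.0032  0.008 ]
```

Request:
jog_arm:
  moves:
    - [0, 0, 0, 0, 0, 0, 0]
    - [0, 0, 0, 0, 0, 0, 0]
    - [0, 0, 0, 0, 0, 0, 0]
    - [0, 0, 0, 0, 0, 0, 0]
    - [0, 0, 0, 0, 0, 0, 0]
    - [0, 0, 0, 0, 0, 0, 0]
    - [0, 0, 0, 0, 0, 0, 0]
    - [0, 0, 0, 0, 0, 0, 0]
  force: 15

```text
time_s: 3.7
position: [510.6, 71.5, 4.9]
eef_rot: [0.303, 0.953, -0.0, -0.0]
force: [-0.0, -0.3, 2.2]
width: 27.9
grip_force: 15.0
```

Request:
jog_arm:
  moves:
    - [0, 0, 0, -0.01, 0, 0, 0]
    - [0, 0.04, 0, -0.01, 0, 0, 0]
    - [0, 0.08, 0, -0.02, 0, 0, 0]
    - [0, 0.09, 0, -0.06, 0, 0, 0]
    - [0, 0.09, 0, -0.11, 0, 0, 0]
    - [0, 0.09, 0, -0.16, 0, 0, 0]
    - [0, 0.09, 0, -0.16, 0, 0, 0]

```text
time_s: 4.4
position: [440.9, 124.7, 171.3]
eef_rot: [0.302, 0.953, 0.003, 0.005]
force: [0.3, 0.4, -0.4]
width: 28.0
grip_force: 15.0
```

```bash
python3 - <<'E'
from h import *
to(436,123,165,54.7)
cv2.imwrite("pics/side1.png",manip.camera("side")[:,:,::-1])
im=manip.camera("scene")[:,:,::-1];cv2.imwrite("pics/scene1.png",im)
# basket corners from side view, rim outer, z=40 
im=cv2.imread("pics/side0.png");cv2.imwrite("pics/bask.png",cv2.resize(cv2.convertScaleAbs(im[340:480,325:505],alpha=1.6),None,fx=4,fy=4,interpolation=cv2.INTER_CUBIC))
E
```

```text
pos [440.9 124.7 171.3] yaw y 54.8 tilt 0.69 q6 -0.71 w 28.0 F [ 0.3  0.4 -0.4] t 4.4
shift [ 0.0031 -0.0042  0.0062]
turn [0.0182 0.0155 0.0036]
```

View pics/bask.png

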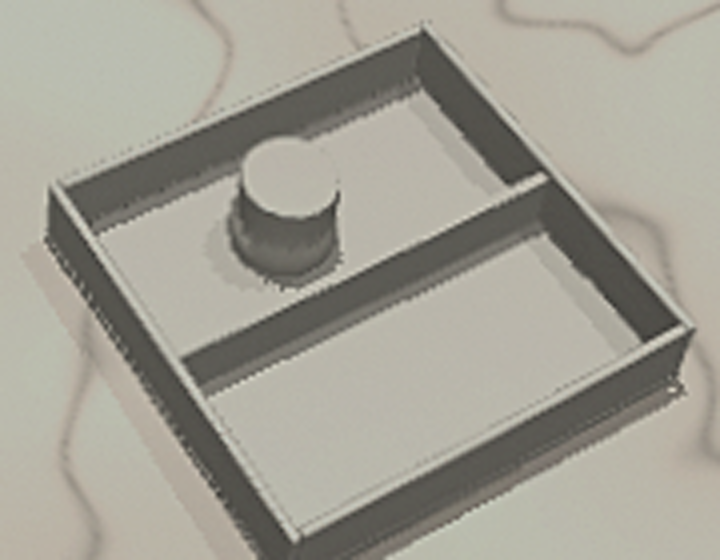

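Basket crop (4×, origin (325,340)): rim corners at (52,185), (426,25), (693,330) and (298,540). The jar is in the far compartment at (287,200), and the near (−y) one is empty.

```bash
python3 - <<'E'
from h import *
C=np.array([plane("side",(u/4+325-.4,v/4+340-.4),40)[:2] for u,v in((52,185),(426,25),(693,330),(298,540))])
print(C.round(1),np.linalg.norm(C-np.roll(C,-1,0),axis=1))
x=C[1]+C[2]-C[0]-C[3];a=np.arctan2(x[1],x[0]);c=C.mean(0);e=np.array([-np.sin(a),np.cos(a)])
print("yaw",np.degrees(a),c,"comp",c-48*e)
D=[plane("side",(u/4+325-.4,v/4+340-.4),40)[:2] for u,v in((184,360),(547,178))];print("divider",D)
# scene view rim corners
for p in((144,231),(216,234),(186,292),(106,290)):print("scene",plane("scene",p,40)[:2].round(1))
to(0,0,0,90)
E
```

```text
[[ 450.6 -233.8]
 [ 646.3 -234.4]
 [ 646.5 -421.9]
 [ 452.5 -422.1]] [195.68415695 187.53445017 194.05802537 188.31739215]
yaw -0.056047509889679395 [ 548.98304252 -328.03823499] comp [ 548.93608828 -376.03821202]
divider [array([ 455.5775124 , -334.04071582]), array([ 641.38757339, -330.56434795])]
scene [ 461.5 -408.9]
scene [ 451.1 -226.2]
scene [ 679.3 -219.3]
scene [ 692.8 -385.1]
pos [437.7 123.7 166.4] yaw y 54.8 tilt 0.21 q6 -0.71 w 27.8 F [-0.2 -0.4 -0.8] t 4.5
shift [ 0.2866 -0.354   0.1647]
turn [ 0.0039  0.0063 -1.2295]
```

Request:
jog_arm:
  moves:
    - [0, -0.356, -0.361, 0, 0, 0, -0.95]
    - [0, -0.356, -0.361, 0, 0, 0, -0.95]
    - [0, -0.356, -0.361, 0, 0, 0, -0.95]
    - [0, -0.356, -0.361, 0, 0, 0, -0.95]
    - [0, -0.356, -0.361, 0, 0, 0, -0.95]
    - [0, -0.356, -0.361, 0, 0, 0, -0.95]
    - [0, -0.356, -0.361, 0, 0, 0, -0.95]
    - [0, -0.356, -0.361, 0, 0, 0, -0.95]

```text
time_s: 5.3
position: [497.3, -250.0, 162.5]
eef_rot: [0.07, 0.998, 0.001, -0.002]
force: [0.2, 0.9, -0.1]
width: 28.1
grip_force: 15.0
```

```bash
python3 -c "
from h import *
to(521,-376,100,90)"
```

```text
pos [ 497.3 -250.   162.5] yaw y 82.0 tilt 0.25 q6 -1.92 w 28.1 F [ 0.2  0.9 -0.1] t 5.3
shift [-0.0413 -0.1215  0.0621]
turn [ 0.0036 -0.0078 -0.2807]
```

Request:
jog_arm:
  moves:
    - [0, -0.041, -0.121, 0.06, 0, 0, -0.28]
    - [0, -0.041, -0.121, 0.06, 0, 0, -0.28]
    - [0, -0.041, -0.121, 0.06, 0, 0, -0.28]
    - [0, -0.041, -0.121, 0.06, 0, 0, -0.28]
    - [0, -0.041, -0.121, 0.06, 0, 0, -0.28]

```text
time_s: 5.8
position: [520.6, -373.4, 101.8]
eef_rot: [0.001, 1.0, 0.002, -0.002]
force: [0.2, 0.3, 0.3]
width: 28.1
grip_force: 15.0
```

```bash
python3 - <<'E'
from h import *
to(521,-376,12,90)
a=manip.camera("side")[:,:,::-1];b=manip.camera("wrist")[:,:,::-1]
cv2.imwrite("pics/chk1.png",np.hstack([a[200:480,200:600],b[::1,:][0:280,100:500]]))
E
```

```text
pos [ 520.6 -373.4  101.8] yaw y 89.9 tilt 0.31 q6 -2.21 w 28.1 F [0.2 0.3 0.3] t 5.8
shift [-0.0008 -0.0029  0.0898]
turn [ 0.0067 -0.0085 -0.0031]
```

View pics/chk1.png

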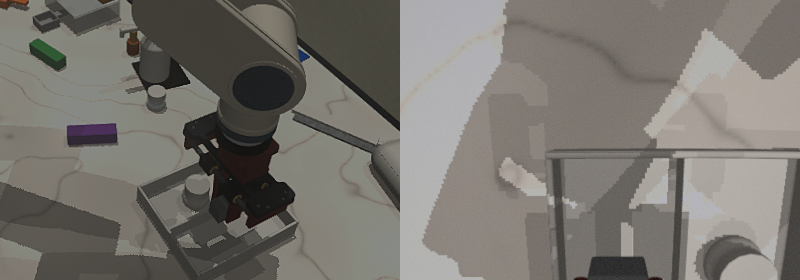

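The buffer hangs over the empty compartment between the wall and divider (wrist view columns about 555–675), parallel to them. Lowering it now.

Request:
jog_arm:
  moves:
    - [0, 0, -0.002, 0.045, 0, 0, 0]
    - [0, 0, -0.002, 0.075, 0, 0, 0]
    - [0, 0, -0.002, 0.085, 0, 0, 0]
    - [0, 0, -0.002, 0.09, 0, 0, 0]
    - [0, 0, -0.002, 0.09, 0, 0, 0]

```text
time_s: 6.4
position: [523.0, -375.6, 15.6]
eef_rot: [-0.0, 1.0, -0.0, 0.0]
force: [0.5, -0.1, 0.2]
width: 28.0
grip_force: 15.0
```

Request:
jog_arm:
  moves:
    - [0.5, 0, 0, 0, 0, 0, 0]
    - [0.5, 0, 0, 0, 0, 0, 0]
    - [0.5, 0, 0, 0, 0, 0, 0]
    - [0.5, 0, 0, -0.05, 0, 0, 0]
    - [0.5, 0, 0, -0.1, 0, 0, 0]
    - [0.5, 0, 0, -0.15, 0, 0, 0]
    - [0.5, 0, 0, -0.2, 0, 0, 0]
    - [1, 0, 0, -0.2, 0, 0, 0]

```text
time_s: 7.2
position: [526.1, -378.7, 223.6]
eef_rot: [-0.0, 1.0, -0.004, 0.006]
force: [0.8, -0.1, 0.9]
width: 48.8
grip_force: 0.0
```

```bash
python3 - <<'E'
from h import *
to(460,317,200,97)
E
```

```text
pos [ 526.1 -378.7  223.6] yaw y 90.0 tilt 0.8 q6 -2.21 w 48.8 F [ 0.8 -0.1  0.9] t 7.2
shift [0.0662 0.6959 0.017 ]
turn [-0.0182  0.0214 -0.244 ]
```

The buffer is released. Next I'll travel to the dish, turning the tool half round on the way. That lets one carry both pull the dish out and swing its handle round within joint 6's range.

Request:
jog_arm:
  moves:
    - [1, 0.02, 0.35, 0.02, 0, 0, 1]
    - [1, 0.02, 0.35, 0.02, 0, 0, 1]
    - [1, 0.02, 0.35, 0.02, 0, 0, 1]
    - [1, 0.02, 0.35, 0.02, 0, 0, 1]
    - [1, 0.02, 0.35, 0.02, 0, 0, 1]
    - [1, 0.02, 0.35, 0.02, 0, 0, 1]
    - [1, 0.02, 0.35, 0.02, 0, 0, 1]
    - [1, 0.02, 0.35, 0.02, 0, 0, 1]

```text
time_s: 8.0
position: [501.2, -21.5, 194.4]
eef_rot: [0.245, 0.97, 0.0, -0.001]
force: [0.1, -0.6, 0.2]
width: 88.2
grip_force: 0.0
```

Request:
jog_arm:
  moves:
    - [1, 0.172, 0.298, 0, 0, 0, 1]
    - [1, 0.172, 0.298, 0, 0, 0, 1]
    - [1, 0.172, 0.298, 0, 0, 0, 1]
    - [1, 0.172, 0.298, 0, 0, 0, 1]
    - [1, 0.172, 0.298, 0, 0, 0, 1]
    - [1, 0.172, 0.298, 0, 0, 0, 1]
    - [1, 0.172, 0.298, 0, 0, 0, 1]
    - [1, 0.172, 0.298, 0, 0, 0, 1]

```text
time_s: 8.8
position: [494.6, 321.8, 194.9]
eef_rot: [0.478, 0.878, 0.001, 0.0]
force: [0.0, 0.3, -0.3]
width: 87.8
grip_force: 0.0
```

Request:
jog_arm:
  moves:
    - [1, 0, 0, 0, 0, 0, 1]
    - [1, 0, 0, 0, 0, 0, 1]
    - [1, 0, 0, 0, 0, 0, 1]
    - [1, 0, 0, 0, 0, 0, 1]

```text
time_s: 9.2
position: [494.7, 316.7, 194.6]
eef_rot: [0.684, 0.73, -0.0, 0.0]
force: [-0.5, 0.8, -0.1]
width: 87.8
grip_force: 0.0
```

Request:
jog_arm:
  moves:
    - [1, 0, 0, 0, 0, 0, 1]
    - [1, 0, 0, 0, 0, 0, 1]
    - [1, 0, 0, 0, 0, 0, 1]
    - [1, 0, 0, 0, 0, 0, 1]

```text
time_s: 9.6
position: [494.7, 316.5, 194.7]
eef_rot: [0.843, 0.538, -0.0, 0.0]
force: [0.1, -0.7, -0.4]
width: 87.6
grip_force: 0.0
```

Request:
jog_arm:
  moves:
    - [1, 0, 0, 0, 0, 0, 1]
    - [1, 0, 0, 0, 0, 0, 1]
    - [1, 0, 0, 0, 0, 0, 1]
    - [1, 0, 0, 0, 0, 0, 1]

```text
time_s: 10.0
position: [494.7, 316.5, 194.6]
eef_rot: [0.95, 0.313, -0.0, 0.0]
force: [-0.7, -0.2, -0.3]
width: 88.2
grip_force: 0.0
```

Request:
jog_arm:
  moves:
    - [1, 0, 0, 0, 0, 0, 1]
    - [1, 0, 0, 0, 0, 0, 1]
    - [1, 0, 0, 0, 0, 0, 1]
    - [1, 0, 0, 0, 0, 0, 1]
    - [1, 0, 0, 0, 0, 0, 1]

```text
time_s: 10.5
position: [494.7, 316.7, 194.6]
eef_rot: [0.998, 0.07, -0.0, 0.0]
force: [0.2, -0.2, 1.2]
width: 87.8
grip_force: 0.0
```

```bash
python3 - <<'E'
from h import *
to(494,316,100,-84)
cv2.imwrite("pics/side2.png",manip.camera("side")[:,:,::-1])
E
```

```text
pos [494.7 316.7 194.6] yaw y -81.9 tilt 0.03 q6 1.98 w 87.8 F [ 0.2 -0.2  1.2] t 10.5
shift [-0.0007  0.0006  0.0946]
turn [0.001  0.0006 0.0716]
```

Request:
jog_arm:
  moves:
    - [1, 0, 0, 0.05, 0, 0, 0.07]
    - [1, 0, 0, 0.1, 0, 0, 0.07]
    - [1, 0, 0, 0.15, 0, 0, 0.07]
    - [1, 0, 0, 0.18, 0, 0, 0.07]
    - [1, 0, 0, 0.1915, 0, 0, 0.07]
    - [1, 0, 0, 0.1915, 0, 0, 0.07]

```text
time_s: 11.15
position: [493.8, 317.1, 2.4]
eef_rot: [0.999, 0.054, -0.001, 0.001]
force: [0.6, 1.1, 0.4]
width: 87.9
grip_force: 0.0
```

Request:
jog_arm:
  moves:
    - [0, 0, 0, 0, 0, 0, 0]
    - [0, 0, 0, 0, 0, 0, 0]
    - [0, 0, 0, 0, 0, 0, 0]
    - [0, 0, 0, 0, 0, 0, 0]
    - [0, 0, 0, 0, 0, 0, 0]
    - [0, 0, 0, 0, 0, 0, 0]
    - [0, 0, 0, 0, 0, 0, 0]
  force: 25

```text
time_s: 11.85
position: [494.4, 318.1, 3.7]
eef_rot: [0.999, 0.053, 0.0, -0.0]
force: [-0.4, -0.9, 3.2]
width: 45.9
grip_force: 24.9
```

Request:
jog_arm:
  moves:
    - [0, 0, 0, -0.006, 0, 0, 0]
    - [0, -0.03, 0, -0.008, 0, 0, 0]
    - [0, -0.07, 0, -0.008, 0, 0, 0]
    - [0, -0.095, 0, -0.01, 0, 0, 0]
    - [0, -0.1, 0, -0.04, 0, 0, 0]
    - [0, -0.1, 0, -0.08, 0, 0, 0]
    - [0, -0.1, 0, -0.12, 0, 0, 0]
    - [0, -0.1, 0, -0.12, 0, 0, 0]

```text
time_s: 12.65
position: [397.4, 309.4, 128.2]
eef_rot: [0.999, 0.053, 0.004, -0.002]
force: [0.7, 1.0, -2.0]
width: 46.0
grip_force: 24.9
```

Request:
jog_arm:
  moves:
    - [0, 0, 0, 0, 0, 0, -1]
    - [0, 0, 0, 0, 0, 0, -1]
    - [0, 0, 0, 0, 0, 0, -1]
    - [0, 0, 0, 0, 0, 0, -1]

```text
time_s: 13.05
position: [394.4, 307.0, 122.7]
eef_rot: [0.954, 0.301, -0.001, 0.0]
force: [0.5, -0.1, -1.5]
width: 45.9
grip_force: 24.9
```

Request:
jog_arm:
  moves:
    - [0, 0, 0, 0, 0, 0, -1]
    - [0, 0, 0, 0, 0, 0, -1]
    - [0, 0, 0, 0, 0, 0, -1]
    - [0, 0, 0, 0, 0, 0, -1]

```text
time_s: 13.45
position: [394.3, 306.9, 122.6]
eef_rot: [0.849, 0.528, -0.001, 0.0]
force: [0.1, -0.3, -1.0]
width: 46.0
grip_force: 24.9
```

Request:
jog_arm:
  moves:
    - [0, 0, 0, 0, 0, 0, -1]
    - [0, 0, 0, 0, 0, 0, -1]
    - [0, 0, 0, 0, 0, 0, -1]
    - [0, 0, 0, 0, 0, 0, -1]

```text
time_s: 13.85
position: [394.4, 307.0, 122.6]
eef_rot: [0.693, 0.721, -0.001, -0.0]
force: [0.3, -0.6, -1.4]
width: 45.7
grip_force: 24.9
```

Request:
jog_arm:
  moves:
    - [0, 0, 0, 0, 0, 0, -1]
    - [0, 0, 0, 0, 0, 0, -1]
    - [0, 0, 0, 0, 0, 0, -1]
    - [0, 0, 0, 0, 0, 0, -1]

```text
time_s: 14.25
position: [394.4, 306.9, 122.6]
eef_rot: [0.493, 0.87, -0.001, -0.0]
force: [-0.1, 0.3, -1.0]
width: 45.8
grip_force: 24.9
```

Request:
jog_arm:
  moves:
    - [0, 0, 0, 0, 0, 0, -1]
    - [0, 0, 0, 0, 0, 0, -1]
    - [0, 0, 0, 0, 0, 0, -1]
    - [0, 0, 0, 0, 0, 0, -1]

```text
time_s: 14.65
position: [394.4, 307.0, 122.6]
eef_rot: [0.262, 0.965, -0.001, -0.0]
force: [0.4, 0.4, 0.3]
width: 45.6
grip_force: 24.9
```

Request:
jog_arm:
  moves:
    - [0, 0, 0, 0, 0, 0, -0.79]
    - [0, 0, 0, 0, 0, 0, -0.79]
    - [0, 0, 0, 0, 0, 0, -0.79]
    - [0, 0, 0, 0, 0, 0, -0.79]

```text
time_s: 15.05
position: [394.4, 307.0, 122.7]
eef_rot: [0.069, 0.998, -0.0, -0.0]
force: [-0.2, 0.9, -1.3]
width: 45.7
grip_force: 24.9
```

```bash
python3 - <<'E'
from h import *
to(497,59,120,81.8)
E
```

```text
pos [394.4 307.  122.7] yaw y 82.0 tilt 0.07 q6 -0.79 w 45.7 F [-0.2  0.9 -1.3] t 15.05
shift [-0.1359 -0.2314  0.0027]
turn [-0.0018 -0.0018  0.008 ]
```

Request:
jog_arm:
  moves:
    - [0, -0.136, -0.231, 0, 0, 0, 0]
    - [0, -0.136, -0.231, 0, 0, 0, 0]
    - [0, -0.136, -0.231, 0, 0, 0, 0]
    - [0, -0.136, -0.231, 0, 0, 0, 0]
    - [0, -0.136, -0.231, 0, 0, 0, 0]
    - [0, -0.136, -0.231, 0, 0, 0, 0]
    - [0, -0.136, -0.231, 0, 0, 0, 0]
    - [0, -0.136, -0.231, 0, 0, 0, 0]

```text
time_s: 15.85
position: [496.8, 59.6, 122.9]
eef_rot: [0.071, 0.997, 0.0, -0.001]
force: [0.2, 0.1, -1.0]
width: 46.1
grip_force: 24.9
```

Request:
jog_arm:
  moves:
    - [0, 0, 0, 0.05, 0, 0, 0]
    - [0, 0, 0, 0.09, 0, 0, 0]
    - [0, 0, 0, 0.11, 0, 0, 0]
    - [0, 0, 0, 0.115, 0, 0, 0]
    - [0, 0, 0, 0.118, 0, 0, 0]
    - [0, 0, 0, 0.118, 0, 0, 0]

```text
time_s: 16.45
position: [497.7, 60.4, 6.0]
eef_rot: [0.07, 0.998, 0.0, 0.0]
force: [0.3, 0.1, -0.8]
width: 45.7
grip_force: 24.9
```

Request:
jog_arm:
  moves:
    - [1, 0, 0, 0, 0, 0, 0]
    - [1, 0, 0, 0, 0, 0, 0]
    - [1, 0, 0, 0, 0, 0, 0]
    - [1, 0, 0, 0, 0, 0, 0]
    - [1, 0, 0, 0, 0, 0, 0]
    - [1, 0, 0, -0.05, 0, 0, 0]
    - [1, 0, 0, -0.1, 0, 0, 0]
    - [1, 0, 0, -0.1, 0, 0, 0]

```text
time_s: 17.25
position: [501.2, 60.0, 110.5]
eef_rot: [0.07, 0.998, 0.001, 0.005]
force: [0.9, -0.4, 0.3]
width: 87.7
grip_force: 0.0
```

Request:
jog_arm:
  moves:
    - [1, 0.05, 0, -0.05, 0, 0, 0]
    - [1, 0.1, 0, -0.1, 0, 0, 0]
    - [1, 0.1, 0, -0.1, 0, 0, 0]
    - [1, 0.1, 0, -0.1, 0, 0, 0]

```text
time_s: 17.65
position: [396.7, 73.9, 207.6]
eef_rot: [0.07, 0.998, 0.0, 0.002]
force: [0.7, 1.0, 0.5]
width: 88.3
grip_force: 0.0
```

```bash
python3 - <<'E'
from h import *
import pickle
to(497,59,120,81.8)
P=manip.camera_params("wrist");im=manip.camera("wrist")[:,:,::-1];pickle.dump(P,open("P2.pkl","wb"))
cv2.imwrite("pics/w2.png",im)
S=manip.camera("side")[:,:,::-1];cv2.imwrite("pics/side3.png",S);cv2.imwrite("pics/scene3.png",manip.camera("scene")[:,:,::-1])
u,v=proj("wrist",(490,55,60),P).astype(int);print(u,v)
x0=int(np.clip(u-110,0,420));y0=int(np.clip(v-110,0,260));print(x0,y0)
a=cv2.resize(im[y0:y0+220,x0:x0+220],(550,550),interpolation=cv2.INTER_CUBIC)
b=cv2.resize(S[340:480,325:505],(250,194));c=cv2.resize(S[200:320,260:410],None,fx=1.66,fy=1.66)
o=np.zeros((550,800,3),np.uint8);o[:,:550]=a;o[:194,550:]=b;c=c[:,:250];o[200:200+c.shape[0],550:550+c.shape[1]]=c
cv2.imwrite("pics/w2c.png",cv2.convertScaleAbs(o,alpha=1.3))
E
```

```text
pos [396.7  73.9 207.6] yaw y 82.0 tilt 0.19 q6 -1.28 w 88.3 F [0.7 1.  0.5] t 17.65
shift [-0.1012 -0.0009  0.0879]
turn [0.0021 0.0061 0.008 ]
311 313
201 203
```

View pics/w2c.png

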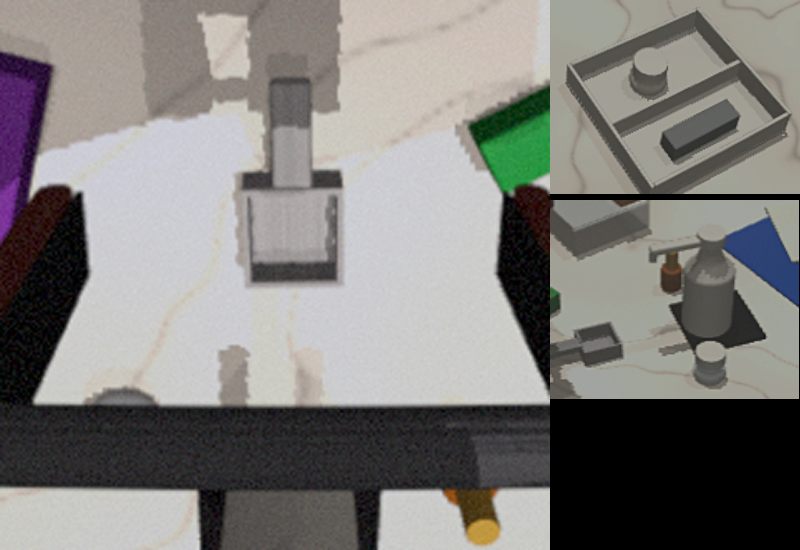

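The buffer lies flat in the empty compartment, and the dish is staged with its handle toward the robot. Crop rim corners are (241,190), (343,188), (343,283), (248,287), with the handle end at (290,82). Working out its pose and the handle grip.

```bash
python3 - <<'E'
from h import *
import pickle
P=pickle.load(open("P2.pkl","rb"))
w=lambda u,v,z=22:plane("wrist",(u/2.5+201-.3,v/2.5+203-.3),z,P)[:2]
D=np.array([w(*p) for p in((241,190),(343,188),(343,283),(248,287))])
c=D.mean(0);h=w(290,82);hb=w(291,186);d=h-c
print(D.round(1),c,h,np.linalg.norm(d),"yaw",np.degrees(np.arctan2(d[1],d[0])),np.degrees(np.arctan2(*(h-hb)[::-1])))
e=D[1]-D[0]+D[2]-D[3];print("across",np.degrees(np.arctan2(e[1],e[0]))+90)
a=w(272,100);b=w(310,100);print("handle sides",a,b)
S=lambda u,v:((u-550)/1.667+260-.3,(v-200)/1.667+200-.3)
print("tip side",plane("side",S(652,262),127),plane("side",S(711,232),152))
s=manip.observe();to(c[0],c[1],0)
# spout tip & head in scene view, enlarged
im=cv2.imread("pics/scene3.png");u,v=proj("scene",(600,45,140)).astype(int);print(u,v)
A=cv2.resize(im[v-45:v+55,u-60:u+60],None,fx=5,fy=5,interpolation=cv2.INTER_CUBIC);cv2.imwrite("pics/sp.png",cv2.convertScaleAbs(A,alpha=1.2))
E
```

```text
[[466.   41.3]
 [471.4  86.7]
 [519.3  80.9]
 [515.2  36.7]] [492.98233618  61.39081116] [419.00340443  70.08918993] 74.48855037325107 yaw 173.2940018685343 172.50175626350847
across 173.9716265482224
handle sides [425.97239958  61.25159984] [428.25514186  77.51302175]
tip side [564.04272293  46.43867314 127.        ] [640.41428302  38.30345346 152.        ]
pos [398.8  73.6 205.1] yaw y 82.0 tilt 0.04 q6 -1.28 w 87.7 F [0.4 0.5 0.4] t 17.8
shift [-0.0948  0.001   0.2051]
315 240
```

View pics/sp.png

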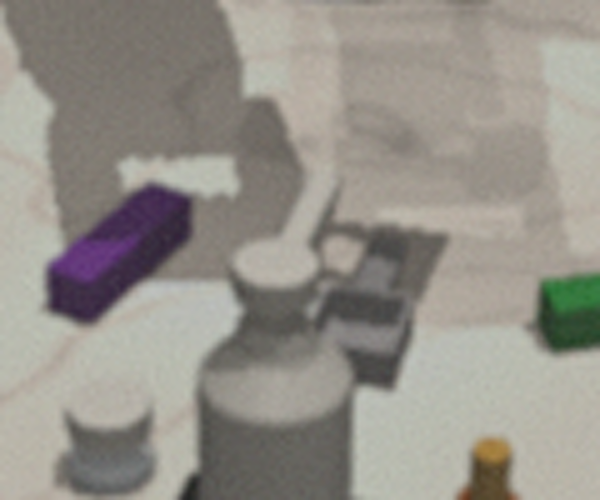

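```bash
python3 - <<'E'
from h import *
S=lambda u,v:(u/4+190-.4,v/4+170-.4)
C=lambda u,v:(u/5+255-.4,v/5+195-.4)
H=tri(ray("side",S(670,198)),ray("scene",C(275,262)));T=tri(ray("side",S(524,232)),ray("scene",C(324,178)))
print(H,T);d=T[0]-H[0];print(d,np.hypot(*d[:2]),np.degrees(np.arctan2(d[1],d[0])))
print("scene planes",plane("scene",C(275,262),152),plane("scene",C(324,178),147))
# dish bowl rim in scene/side at staging for bias vs robot (493.5,60.4)
Q=[plane("scene",C(*p),22)[:2] for p in((330,290),(408,298),(397,347),(315,327))];print(np.round(Q,1).tolist(),np.mean(Q,0))
R=lambda u,v:((u-550)/1.667+260-.3,(v-200)/1.667+200-.3)
Q=[plane("side",R(*p),22)[:2] for p in((575,330),(614,322),(622,343),(584,350))];print(np.round(Q,1).tolist(),np.mean(Q,0))
E
```

```text
(array([641.62455193,  37.46641258, 151.8671175 ]), [np.float64(0.27219942160485233), np.float64(0.27219942160465344)]) (array([565.75407436,  49.90714158, 146.60431362]), [np.float64(0.9861622907154696), np.float64(0.9861622907153615)])
[-75.87047756  12.440729    -5.26280388] 76.88368555008662 170.68789345922167
scene planes [641.49183444  37.66390226 152.        ] [567.68666575  49.36249175 147.        ]
[[472.8, 43.7], [474.7, 82.8], [516.0, 80.7], [504.9, 39.9]] [492.11170184  61.7930473 ]
[[474.9, 84.9], [525.9, 76.3], [517.6, 36.2], [469.9, 46.0]] [497.05793506  60.85569739]
```

Request:
jog_arm:
  moves:
    - [1, -0.0355, 0, 0.05, 0, 0, 0]
    - [1, -0.0355, 0, 0.1, 0, 0, 0]
    - [1, -0.0355, 0, 0.145, 0, 0, 0]
    - [1, -0.0355, 0, 0.18, 0, 0, 0]
    - [1, -0.0355, 0, 0.2, 0, 0, 0]
    - [1, -0.0355, 0, 0.2025, 0, 0, 0]
    - [1, -0.0355, 0, 0.2025, 0, 0, 0]

```text
time_s: 18.5
position: [433.0, 68.2, 0.7]
eef_rot: [0.07, 0.998, -0.0, -0.002]
force: [0.3, -0.3, -0.3]
width: 87.9
grip_force: 0.0
```

Request:
jog_arm:
  moves:
    - [0.4, 0, 0, 0, 0, 0, 0]
    - [0.4, 0, 0, 0, 0, 0, 0]
    - [0.4, 0, 0, 0, 0, 0, 0]
    - [0.4, 0, 0, 0, 0, 0, 0]
  force: 10

```text
time_s: 18.9
position: [433.5, 68.6, 2.7]
eef_rot: [0.07, 0.998, -0.0, -0.0]
force: [0.7, 0.6, 0.7]
width: 59.0
grip_force: 0.0
```

```bash
python3 -c "
from h import *
to(434,69,3,82)"
```

```text
pos [433.5  68.6   2.7] yaw y 82.0 tilt 0.01 q6 -1.3 w 59.0 F [0.7 0.6 0.7] t 18.9
shift [-0.0004  0.0004 -0.0003]
turn [-0.0001 -0.0003 -0.0005]
```

Closing on the handle.

Request:
jog_arm:
  moves:
    - [0, 0, 0, 0, 0, 0, 0]
    - [0, 0, 0, 0, 0, 0, 0]
    - [0, 0, 0, 0, 0, 0, 0]
    - [0, 0, 0, 0, 0, 0, 0]
    - [0, 0, 0, 0, 0, 0, 0]
    - [0, 0, 0, 0, 0, 0, 0]
    - [0, 0, 0, 0, 0, 0, 0]
    - [0, 0, 0, 0, 0, 0, 0]
  force: 45

```text
time_s: 19.7
position: [433.5, 68.7, 2.9]
eef_rot: [0.07, 0.998, 0.0, 0.0]
force: [0.1, -0.6, 1.1]
width: 17.4
grip_force: 45.0
```

```bash
python3 -c "
from h import *
to(506,58,3,81.5)"
```

```text
pos [433.5  68.7   2.9] yaw y 82.0 tilt 0.0 q6 -1.3 w 17.4 F [ 0.1 -0.6  1.1] t 19.7
shift [-0.0733 -0.0005 -0.0001]
turn [0.     0.0001 0.0172]
```

Request:
jog_arm:
  moves:
    - [0, 0, 0, -0.004, 0, 0, 0]
    - [0, -0.02, 0, -0.004, 0, 0, 0]
    - [0, -0.04, 0, -0.004, 0, 0, 0.017]
    - [0, -0.06, 0, -0.004, 0, 0, 0.017]
    - [0, -0.0733, -0.0004, -0.004, 0, 0, 0.017]
    - [0, -0.0733, -0.0004, -0.002, 0, 0, 0.017]
    - [0, -0.0733, -0.0004, 0, 0, 0, 0.017]
    - [0, -0.0733, -0.0004, 0, 0, 0, 0.017]

```text
time_s: 20.5
position: [505.3, 58.0, 2.8]
eef_rot: [0.074, 0.997, -0.0, -0.0]
force: [1.3, -1.8, 1.9]
width: 17.7
grip_force: 45.0
```

```bash
python3 - <<'E'
from h import *
to(506,58,3,81.5)
S=manip.camera("side")[:,:,::-1];C=manip.camera("scene")[:,:,::-1];cv2.imwrite("pics/side4.png",S);cv2.imwrite("pics/scene4.png",C)
E
```

```text
pos [505.3  58.    2.8] yaw y 81.5 tilt 0.02 q6 -1.33 w 17.7 F [ 1.3 -1.8  1.9] t 20.5
shift [-0.0007  0.0001 -0.0002]
turn [-0.0004 -0.0006  0.0006]
```

Request:
jog_arm:
  moves:
    - [0.6, 0, 0, 0, 0, 0, 0]
    - [0.6, 0, 0, 0, 0, 0, 0]
    - [0.6, 0, 0, 0, 0, 0, 0]
    - [0.6, 0, 0, 0, 0, 0, 0]
    - [0.6, 0, 0, -0.04, 0, 0, 0]
    - [0.6, 0.02, 0, -0.09, 0, 0, 0]
    - [0.6, 0.06, 0, -0.14, 0, 0, 0]
    - [0.6, 0.1, 0, -0.19, 0, 0, 0]

```text
time_s: 21.4
position: [425.7, 69.9, 169.3]
eef_rot: [0.074, 0.997, 0.0, -0.0]
force: [0.6, 0.2, 0.1]
width: 52.6
grip_force: 0.0
```

Request:
jog_arm:
  moves:
    - [0, 0.01, 0, -0.04, 0, 0, 0]
    - [0, 0.01, 0, -0.04, 0, 0, 0]
    - [0, 0.01, 0, -0.04, 0, 0, 0]
    - [0, 0.01, 0, -0.04, 0, 0, 0]
  force: 10

```text
time_s: 21.8
position: [416.4, 71.3, 207.1]
eef_rot: [0.074, 0.997, -0.0, -0.001]
force: [0.1, -0.1, -0.7]
width: 24.0
grip_force: 0.0
```

```bash
python3 - <<'E'
from h import *
import pickle
to(641,38,175)
P=manip.camera_params("wrist");pickle.dump(P,open("P5.pkl","wb"));W=manip.camera("wrist")[:,:,::-1]
S=manip.camera("side")[:,:,::-1];C=manip.camera("scene")[:,:,::-1]
for n,i in(("w5",W),("side5",S),("scene5",C)):cv2.imwrite(f"pics/{n}.png",i)
a=cv2.resize(S[205:305,270:400],(520,400),interpolation=cv2.INTER_CUBIC)
u,v=proj("wrist",(545,52,22),P).astype(int);x0=int(np.clip(u-60,0,520));y0=int(np.clip(v-75,0,330));print("w off",x0,y0)
b=cv2.resize(W[y0:y0+150,x0:x0+105],(280,400),interpolation=cv2.INTER_CUBIC)
cv2.imwrite("pics/fin.png",cv2.convertScaleAbs(np.hstack([a,b]),alpha=1.3))
E
```

```text
pos [416.4  71.3 207.1] yaw y 81.5 tilt 0.08 q6 -1.28 w 24.0 F [ 0.1 -0.1 -0.7] t 21.8
shift [-0.2271  0.0003  0.0318]
w off 257 249
```

View pics/fin.png

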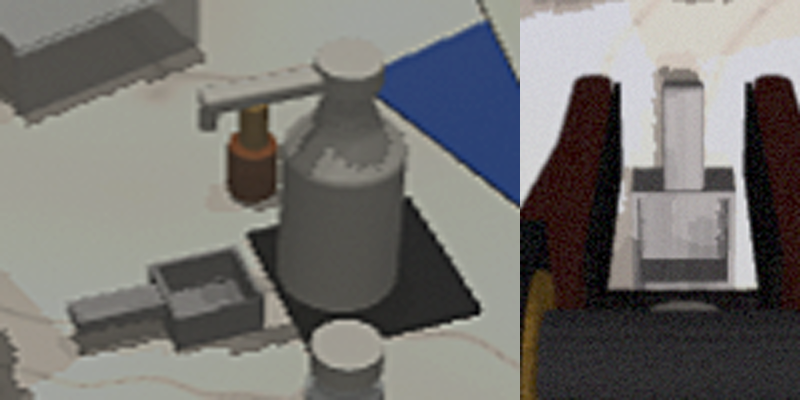

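The dish sits flat and released: bowl rim in side crop (148,265), (238,248), (264,293), (178,314), handle pointing out, nozzle at (207,127). Checking the centring before pressing.

```bash
python3 - <<'E'
from h import *
import pickle
P=pickle.load(open("P5.pkl","rb"))
S=lambda u,v:(u/4+270-.4,v/4+205-.4)
W=lambda u,v:((u-520)/2.667+257-.3,v/2.667+249-.3)
Q=np.array([plane("side",S(*p),22)[:2] for p in((148,265),(238,248),(264,293),(176,313))]);print("side",Q.round(1).tolist(),Q.mean(0))
Q=np.array([plane("wrist",W(*p),22,P)[:2] for p in((632,192),(735,190),(728,285),(638,288))]);print("wrist",Q.round(1).tolist(),Q.mean(0))
h=plane("wrist",W(683,84),22,P)[:2];d=h-Q.mean(0);print(h,np.linalg.norm(d),np.degrees(np.arctan2(d[1],d[0])))
t=plane("side",S(207,127),127);print("tip side",t,"head",plane("side",S(349,60),152))
to(641,38,175)
E
```

```text
side [[545.1, 74.0], [594.8, 64.4], [589.9, 26.1], [541.2, 33.3]] [567.7205286   49.43013886]
wrist [[537.2, 30.9], [542.9, 75.6], [591.4, 66.1], [587.0, 25.3]] [564.62496271  49.47312372]
[489.48461509  60.6019992 ] 75.96001389207284 171.57529021295557
tip side [565.69803612  47.59363946 127.        ] head [640.21692899  35.69813874 152.        ]
pos [416.3  71.2 206.6] yaw y 81.5 tilt 0.17 q6 -1.28 w 12.0 F [ 0.   0.3 -0.1] t 21.95
shift [-0.2272  0.0005  0.031 ]
```

Bowl centre is about (566,49.4) against the tip at about (565.7,48.5), and the handle yaw is 171.6°, so it's in place. Now the pump.

Request:
jog_arm:
  moves:
    - [0, -0.2272, 0, 0, 0, 0, 0]
    - [0, -0.2272, 0, 0, 0, 0, 0]
    - [0, -0.2272, 0, 0, 0, 0, 0]
    - [0, -0.2272, 0, 0, 0, 0, 0]
    - [0, -0.2272, 0, 0, 0, 0, 0]
    - [0, -0.2272, 0, 0.03, 0, 0, 0]
    - [0, -0.2272, 0, 0.04, 0, 0, 0]
    - [0, -0.2272, 0, 0.04, 0, 0, 0]

```text
time_s: 22.75
position: [639.1, 37.7, 164.6]
eef_rot: [0.074, 0.997, -0.0, -0.003]
force: [-0.0, -0.2, 0.0]
width: 0.6
grip_force: 0.0
```

```bash
python3 -c "
from h import *
to(641,38,150)"
```

```text
pos [639.1  37.7 164.6] yaw y 81.5 tilt 0.39 q6 -1.38 w 0.6 F [-0.  -0.2  0. ] t 22.75
shift [-0.0019  0.0006  0.0146]
```

Request:
jog_arm:
  moves:
    - [0, -0.001, 0, 0.005, 0, 0, 0]
    - [0, -0.001, 0, 0.012, 0, 0, 0]
    - [0, -0.001, 0, 0.017, 0, 0, 0]
    - [0, -0.001, 0, 0.02, 0, 0, 0]
    - [0, -0.001, 0, 0.022, 0, 0, 0]
    - [0, -0.001, 0, 0.022, 0, 0, 0]

```text
time_s: 23.35
position: [642.6, 37.8, 146.5]
eef_rot: [0.074, 0.997, 0.0, 0.0]
force: [-0.9, 0.6, 4.9]
width: 0.3
grip_force: 2.4
```

Request:
jog_arm:
  moves:
    - [0, 0, 0, 0.002, 0, 0, 0]
    - [0, 0, 0, 0.003, 0, 0, 0]
    - [0, 0, 0, 0.003, 0, 0, 0]

```text
time_s: 23.65
position: [642.6, 37.8, 143.7]
eef_rot: [0.074, 0.997, 0.0, 0.0]
force: [-2.1, 0.4, 5.9]
width: 0.3
grip_force: 3.1
```

Request:
jog_arm:
  moves:
    - [0, 0, 0, 0.002, 0, 0, 0]
    - [0, 0, 0, 0.003, 0, 0, 0]
    - [0, 0, 0, 0.003, 0, 0, 0]

```text
time_s: 23.95
position: [642.7, 37.8, 140.9]
eef_rot: [0.074, 0.997, 0.0, 0.0]
force: [-2.3, 1.6, 8.0]
width: 0.6
grip_force: 3.7
```

Request:
jog_arm:
  moves:
    - [0, 0, 0, 0.001, 0, 0, 0]
    - [0, 0, 0, 0.002, 0, 0, 0]
    - [0, 0, 0, 0.002, 0, 0, 0]

```text
time_s: 24.25
position: [642.8, 37.8, 140.3]
eef_rot: [0.074, 0.997, 0.0, 0.001]
force: [-5.6, 0.2, 16.5]
width: 0.4
grip_force: 8.2
```

The force has jumped past the spring's 8 N and z has stalled at 140, so it's at the stop. One firm hold, then release and back away high.

Request:
jog_arm:
  moves:
    - [0, 0, 0, 0.001, 0, 0, 0]
    - [0, 0, 0, 0.001, 0, 0, 0]
    - [0, 0, 0, -0.006, 0, 0, 0]
    - [0, 0, 0, -0.014, 0, 0, 0]
    - [0, 0, 0, -0.04, 0, 0, 0]
    - [0, 0, 0, -0.09, 0, 0, 0]
    - [0, 0, 0, -0.12, 0, 0, 0]
    - [0, 0, 0, -0.12, 0, 0, 0]

```text
time_s: 25.05
position: [645.1, 37.7, 263.3]
eef_rot: [0.074, 0.997, 0.0, 0.004]
force: [-0.3, -0.4, 0.2]
width: 0.5
grip_force: 0.0
```

Request:
jog_arm:
  moves:
    - [0, 0.2, 0, 0, 0, 0, 0]
    - [0, 0.2, 0, 0, 0, 0, 0]
    - [0, 0.2, 0, 0, 0, 0, 0]
    - [0, 0.2, 0, 0, 0, 0, 0]
    - [0, 0.2, 0, 0, 0, 0, 0]
    - [0, 0.2, 0, 0, 0, 0, 0]

```text
time_s: 25.65
position: [443.9, 67.3, 257.7]
eef_rot: [0.074, 0.997, -0.0, 0.0]
force: [-0.0, 0.7, 0.8]
width: 0.5
grip_force: 0.0
```

```bash
python3 - <<'E'
from h import *
to(0,0,0)
S=manip.camera("side")[:,:,::-1];cv2.imwrite("pics/side6.png",S)
a=cv2.imread("pics/side5.png")
for n,(x,y,w,h) in dict(dish=(285,260,60,38),head=(318,210,55,35),gel=(340,280,35,35),polA=(325,230,18,26),basket=(325,345,175,130),riser=(240,150,85,80)).items():
    # shift between the picture before the press and now
    r=[i[y:y+h,x:x+w].astype(np.float32) for i in(a,S)]
    print(n,"meandiff",np.abs(r[0]-r[1]).mean().round(1),cv2.phaseCorrelate(*[cv2.cvtColor(i,cv2.COLOR_BGR2GRAY) for i in r]))
E
```

```text
pos [443.9  67.3 257.7] yaw y 81.5 tilt 0.01 q6 -1.3 w 0.5 F [-0.   0.7  0.8] t 25.65
shift [ 0.4292 -0.1317  0.2577]
dish meandiff 2.6 ((0.1492431825315208, 0.05195378340195944), 0.9671121052900951)
head meandiff 1.0 ((0.009616195819521778, 0.006920830193909211), 1.0000220563400675)
gel meandiff 1.1 ((0.02737458601866649, -0.019166758739277867), 0.9966598298216676)
polA meandiff 1.0 ((0.010852424489891987, 0.47784486672215465), 0.9951781966558699)
basket meandiff 1.1 ((0.012261670526186208, 0.48191350744954775), 1.0017108720222128)
riser meandiff 20.4 ((0.03580684550372126, -0.007465502381208466), 0.47495006521542865)
```

The pump head is back up, and the dish and jars haven't moved. Only the riser region differs, most likely because the arm now covers or shades it. Handing in.

```bash
python3 -c "
from bench import manip
print(manip.finish_job())"
```

```text
the job is handed in; nothing more can be done
None
```

I handed the job in at about 26 s: the buffer is flat in the empty basket compartment, the dish is under the spout with its handle straight out, and the pump was pressed to its stop and came back up. The jar and polish bottle beside the pump and the basket's contents showed no movement across the press, but I couldn't confirm the polish bottle on the riser.

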